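Find the canister with the metal blank by weight and present it

TASK

One of the two identical closed canisters holds a metal milling blank, the other only a light resin one: lift the left canister (the robot's left) clear of the counter to feel its weight and stand it back on the middle of its own pad, then lift the right one to compare. Hold the heavier canister upright and still, straight above the middle of the white dish with its underside about 10 cm above the counter, and finish there while still holding it in the gripper, with the lighter one standing let go on the middle of its own pad. Keep both canisters upright and leave everything else where it is.

Things in the scene. Friction and masses are not known exactly. Their poses are not given: they have to be found in the camera images.
- can_left_center (a point): centre, half-way up, of the left (robot's left is +y) of two identical closed upright aluminium canisters, sealed: 54 mm across (lid 55), 70 high; this point is 35 mm above its underside, 39 above the counter at the start. z is up. It stands on its own pad. Total mass 0.15 to 0.75 kg, contents hidden (may shift 2 mm); either one, at random, is heavier by at least 0.25 kg
- can_right_center (a point): centre, half-way up, of the right (robot's left is +y) of two identical closed upright aluminium canisters, sealed: 54 mm across (lid 55), 70 high; this point is 35 mm above its underside, 39 above the counter at the start. z is up. It stands on its own pad. Total mass 0.15 to 0.75 kg, contents hidden (may shift 2 mm); either one, at random, is heavier by at least 0.25 kg
- pad_left_top (a point): centre of the top of the flat round black rubber pad, 80 mm across and 4 thick, fixed on the counter, on which the left canister stands at the start
- pad_right_top (a point): centre of the top of the flat round black rubber pad, 80 mm across and 4 thick, fixed on the counter, on which the right canister stands at the start
- dish_center (a point): centre of the flat inside bottom, 5 mm above the counter, of a fixed white ceramic dish, 100 mm across and 14 high, empty, farther from the robot than the canisters and about midway between them
- cast_lower: to be left alone: plaster dental model, a 50 x 60 x 30 mm block with a horseshoe of teeth, between the two canisters; origin at its underside on the counter
- cast_upper: to be left alone: another such dental model, at the robot's right; origin at its underside on the counter
- mixing_bowl: to be left alone: grey mixing bowl, 110 mm across and 50 high, standing mouth up at the left beyond the canisters; origin at its underside on the counter
- spatula: to be left alone: spatula with a wooden handle, 190 mm long, lying at the far right; origin at its underside on the counter
- jar: to be left alone: amber glass jar with a white cap, 58 mm across and 70 high, at the left; origin at its underside on the counter
- beaker: to be left alone: clear plastic beaker, 64 mm across and 75 high, beyond the white dish; origin at its underside on the counter
- probe: to be left alone: thin steel dental probe, 175 mm long and 8 thick, lying at the right; origin at its underside on the counter
There are look-alikes about, which are no part of the job. What is shaped like the part that bears pad_right_top but orange, pink or yellow is not meant.

How it is judged:
By the outcome, as a careful person would: the job done as asked, in the order asked, and still so for the second after the job is handed in, while the arm keeps its last pose, push and grip.
It also fails if it takes over 64 s, if anything falls off the work surface, if the arm or the gripper's body presses on something with over 40 N, if the wrist force passes 120 N, or if a joint passes its speed limit or range.

ROBOT

A 6-joint arm with a two-finger parallel gripper is mounted at the origin on the work surface. World frame = base frame: x ahead of the robot, y to its left, z up, the work surface at z = 0. Lengths are in m, angles in rad, forces in N, time in s.
With the tool pointing down it reaches from about 0.425 to 0.95 m from the base axis. Payload 3.5 kg.
Tool frame: the origin (TCP) lies midway between the tips of the shut fingers; the grasp point (between the pads) lies 19 mm behind it; y points along the fingers, x is the direction in which the jaws open and shut, and the axes are right-handed (so a half turn about y gives the same grasp; the last joint's range is limited). The gripper opens to 85 mm and grips with 20 to 120 N. Pads are 22 mm wide; open, the fingers measure 114 mm over their backs; the gripper's body (76 mm by 85 mm) begins 54 mm behind the grasp point. The pads swing forward as they close: fully open they stand 13 mm farther back than shut.
Start: joints at [-1.379, 0.286, 1.577, -0, 1.279, -0.15], TCP at [0.226, -0.636, 0.231] pointing down, gripper open.
Joint ranges: [-2.77, 2.77], [-0.9, 2.22], [0.21, 2.48], [-1.53, 4.67], [0.24, 2.81], [-2.84, 2.84]. Speed limits (rad/s): [2.79, 2.79, 3.14, 3.14, 3.14, 3.14].

INTERFACE

Orientations are given as a unit quaternion [x, y, z, w].
In Python, from plant import ctrl, viewer gives the robot as it stands.
- The arm moves only by the tool step_arm, never from a script. Its argument "rows" is a list of rows, each a list of 3 entries, a list of its own where there are three numbers: the turn, a rotation vector about the tool's x, y, z in degrees, then the shift along the tool's x, y, z in mm, then the closure, from 0 (fully open) to 1 (shut). A call has 1 to 10 rows; each row is the pose to reach, as a shift and turn from the pose commanded when the call began, along the tool's axes at that moment; what a row does not reach only later rows make up. A row lasts 1/12 s, in which the tool goes at most 41.7 mm and 7.16 degrees, less where a joint would pass 70% of its speed; a pose out of reach is approached as far as the arm can. A call with a gripper value outside its range is refused whole. The fingers move at their own pace and stop on an object; "newtons" is the grip in N (left out, the last holds). Time passes only in rows, so rows that repeat a pose let the fingers close. It gives the time, the measured TCP pose, the force and the opening at its end, in the units of the state.
- ctrl.get_state(): the state, without advancing time (a new reading comes with each control period).
- viewer.read_camera(name): name is "scene" or "top" or "wrist"; returns (picture, depth): 400x640x3 uint8, red, green, blue; 400x640 float32, m along the optical axis (not along the pixel's ray), 0 where there is no reading.
- viewer.calibration(name): a dict with "K" (3x3 intrinsics, pixels), "D" ([k1, k2, p1, p2, k3] as OpenCV has them; the pictures are not rectified), "R" (3x3) and "t" (3): a world point X has camera coordinates R X + t. Camera axes: x right, y down, z forward; pixel columns grow to the right and rows downward; lengths in m; the calibration is good to about 2 mm. A picture is of the moment at which its call begins: read the wrist's pose just before it. calibration takes no time and is no camera call; for the wrist camera it gives the pose at the moment of the call.
- ctrl.sign_off(): hands the job in, once; it reports no verdict.
The state is a dict: "time": time; "qpos": joint angles; "dq": joint speeds; "joint_efforts": joint torques, N m; "eef_pos": TCP position; "tcp_rot": TCP orientation; "contact_force": force on the tool from outside, world axes, zero at the start; "wrist_torque": the same for the moment, N m; "opening": opening from 0.0 (shut) to 1.0 (fully open).
Only numpy, scipy, OpenCV 4.12 (cv2) and the standard library are available. Lean on these libraries where they do the work, as an engineer would, in place of code of your own. Each camera call takes 0.05 s, during which the arm holds its last target.

## Working session

There is one attempt and no reset: what is moved stays moved. The work goes in short steps, Python scripts to look and compute and a tool call to move; the robot and the scene stay as the last step left them, time stands still between calls to the robot, and variables do not carry over. Pictures are saved under pics/ and viewed, and the job is handed in when it is done.

Besides the shell and the picture viewer there is one more tool, called after ">>>" in YAML: its name, and indented under it one key for each argument. step_arm: Moves the arm, as the interface text tells. Its arguments: {"type":"object","properties":{"rows":{"type":"array"},"newtons":{"type":"number"}},"required":["rows"]}

```bash
mkdir -p pics; ls; python3 - <<'E'
from plant import ctrl, viewer
import cv2,numpy as np
print(ctrl.get_state())
for n in ("scene","top"):
    im,d=viewer.read_camera(n)
    cv2.imwrite(f"pics/{n}0.png",im[:,:,::-1]); np.savez(f"{n}0.npz",im=im,d=d,**{k:np.array(v) for k,v in viewer.calibration(n).items()})
    c=viewer.calibration(n); print(n,c)
E
```

```text
pics
{'time': 0.0, 'qpos': array([-1.37902080e+00,  2.87220778e-01,  1.57819395e+00,  5.86019842e-06,
        1.27855820e+00, -1.49963979e-01]), 'dq': array([-1.48836268e-03,  1.93686770e-03, -6.26179609e-04,  9.50747069e-04,
       -4.17394996e-06, -4.07947712e-04]), 'joint_efforts': array([ 7.92632709e-04, -4.05976045e+01, -2.92624015e+01, -7.11216762e-05,
        5.72275356e-03, -4.17123658e-06]), 'eef_pos': array([ 0.2261364 , -0.63529876,  0.22990123]), 'tcp_rot': array([-0.57715369,  0.40830508, -0.40709307,  0.57832155]), 'contact_force': array([ 0.05706203, -0.13025875, -0.84324238]), 'wrist_torque': array([0.0290138 , 0.02490038, 0.01900221]), 'opening': 1.001553747924309}
scene {'K': array([[367.3831453 ,   0.        , 322.22970936],
       [  0.        , 367.3831453 , 199.14426827],
       [  0.        ,   0.        ,   1.        ]]), 'D': array([0.00465672, 0.        , 0.        , 0.        , 0.        ]), 'R': array([[-0.71488676,  0.69909331, -0.01433422],
       [ 0.54338   ,  0.54252013, -0.64063257],
       [-0.44008534, -0.46576866, -0.76771378]]), 't': array([ 0.39255474, -0.26836438,  1.14983769])}
top {'K': array([[384.48281559,   0.        , 311.561634  ],
       [  0.        , 384.48281559, 199.99472158],
       [  0.        ,   0.        ,   1.        ]]), 'D': array([-0.00923589,  0.        ,  0.        ,  0.        ,  0.        ]), 'R': array([[-0.01449886, -0.99989317,  0.0018507 ],
       [-0.99919684,  0.01441957, -0.03738657],
       [ 0.03735589, -0.00239128, -0.99929916]]), 't': array([-0.00115228,  0.56192211,  0.96717906])}
```

View pics/top0.png

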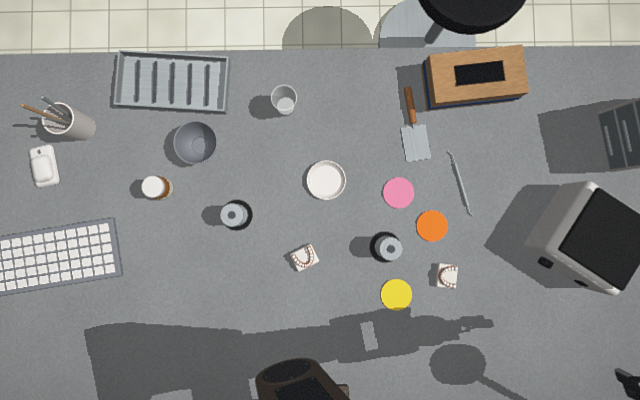

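View pics/scene0.png

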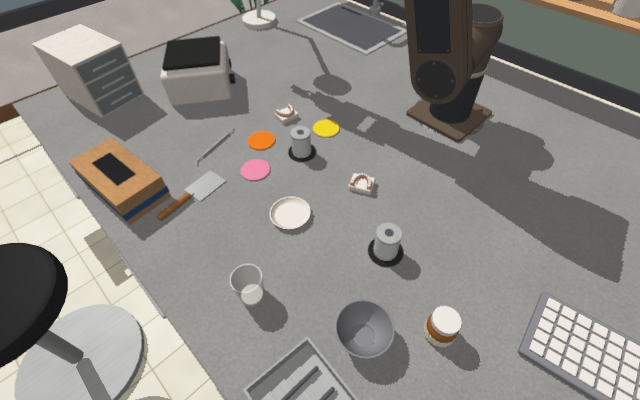

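The top view shows the left canister at (235,215), the right canister at (389,248) and the dish at (326,180). The disc candidates for pad_right_top are black (385,247), pink (399,193), orange (432,226) and yellow (396,294). Only the black one has a canister on it, so that is the one meant. I'll measure next and confirm with an enlarged crop.

```bash
cat > h.py <<'E'
import numpy as np,cv2
def load(n):
    z=np.load(n+"0.npz"); return z
def cast(c,uv,z):
    uv=np.atleast_2d(np.array(uv,float))
    p=cv2.undistortPoints(uv[:,None,:],c["K"],c["D"])[:,0]
    r=np.c_[p,np.ones(len(p))]@c["R"]   # R^T r
    o=-c["R"].T@c["t"]
    s=(z-o[2])/r[:,2]
    return o+r*s[:,None]
def pts(c,d,uv):
    uv=np.atleast_2d(np.array(uv)); 
    p=cv2.undistortPoints(uv[:,None,:].astype(float),c["K"],c["D"])[:,0]
    z=d[uv[:,1],uv[:,0]]
    X=np.c_[p,np.ones(len(p))]*z[:,None]
    return (X-c["t"])@c["R"]
def fitcirc(P):
    A=np.c_[2*P[:,:2],np.ones(len(P))]; b=(P[:,:2]**2).sum(1)
    s=np.linalg.lstsq(A,b,rcond=None)[0]; return s[:2],np.sqrt(s[2]+s[:2]@s[:2])
E
python3 - <<'E'
from h import *
z=load("top"); im=z["im"]; d=z["d"]
vv,uu=np.mgrid[0:400,0:640]
def cloud(n):
    z=load(n); vv,uu=np.mgrid[0:400,0:640]; uv=np.c_[uu.ravel(),vv.ravel()]
    return pts(z,z["d"],uv).reshape(400,640,3),z["d"]>0,z["im"],z
for n in("top","scene"):
    P,ok,im,z=cloud(n)
    print(n,"counter z med",np.median(P[...,2][ok&(abs(P[...,2])<.03)]))
    boxes={"top":{"L":(205,190,268,240),"R":(360,225,415,272),"dish":(300,155,352,205)},"scene":{"L":(362,215,412,270),"R":(282,118,322,166),"dish":(262,190,320,235)}}[n]
    for k,(a,b,c,e) in boxes.items():
        sub=np.zeros((400,640),bool); sub[b:e,a:c]=1
        if k!="dish":
            m=sub&ok&(abs(P[...,2]-.074)<.006)
            q=P[m]; lo=q.min(0);hi=q.max(0)
            mm=m.astype(np.uint8)
            cs,_=cv2.findContours(mm,cv2.RETR_EXTERNAL,cv2.CHAIN_APPROX_NONE); cc=max(cs,key=cv2.contourArea)[:,0]
            W=cast(z,cc,.074); ce,r=fitcirc(W)
            print(k,"lid n",m.sum(),"medz",np.median(q[:,2]).round(4),"mid",((lo+hi)/2)[:2].round(4),"ext",(hi-lo)[:2].round(4),"circ",ce.round(4),r.round(4))
            # pad: dark pixels
            g=im.max(2); m=sub&(g<42)
            mm=m.astype(np.uint8); cs,_=cv2.findContours(mm,cv2.RETR_EXTERNAL,cv2.CHAIN_APPROX_NONE); cc=max(cs,key=cv2.contourArea)
            hull=cv2.convexHull(cc)[:,0]; W=cast(z,hull,.004); ce,r=fitcirc(W)
            print(k,"pad",m.sum(),ce.round(4),r.round(4))
        else:
            m=sub&(im.min(2)>165); cs,_=cv2.findContours(m.astype(np.uint8),cv2.RETR_EXTERNAL,cv2.CHAIN_APPROX_NONE); cc=max(cs,key=cv2.contourArea)[:,0]
            W=cast(z,cv2.convexHull(cc)[:,0],.014); ce,r=fitcirc(W); print(k,"rim",ce.round(4),r.round(4),"z",np.percentile(P[m][:,2],[10,50,90,98]).round(4))
z=load("top");im=z["im"][:,:,::-1]
A=cv2.resize(im[185:245,200:270],None,fx=5.7,fy=8,interpolation=0)
crops=[cv2.resize(im[b-32:b+32,a-32:a+32],(384,384),interpolation=cv2.INTER_CUBIC) for a,b in((235,215),(387,247))]
cv2.imwrite("pics/crop1.png",np.hstack(crops))
E
```

```text
top counter z med 0.0001551344810222015
L lid n 419 medz 0.0743 mid [0.529  0.1828] ext [0.0526 0.0529] circ [0.5287 0.182 ] 0.0264
L pad 108 [0.5275 0.1827] 0.0365
R lid n 420 medz 0.0735 mid [ 0.4429 -0.1938] ext [0.0524 0.053 ] circ [ 0.443 -0.194] 0.0263
R pad 152 [ 0.4406 -0.193 ] 0.0365
dish rim [ 0.6129 -0.047 ] 0.05 z [0.0025 0.0056 0.0125 0.0155]
scene counter z med -0.00039112045450304415
L lid n 450 medz 0.0733 mid [0.5295 0.1826] ext [0.0546 0.0541] circ [0.5308 0.1833] 0.0267
L pad 129 [0.5292 0.1947] 0.0279
R lid n 231 medz 0.0728 mid [ 0.4403 -0.193 ] ext [0.0556 0.0534] circ [ 0.4441 -0.1902] 0.0271
R pad 65 [ 0.4414 -0.1825] 0.0282
dish rim [ 0.6133 -0.0479] 0.0502 z [0.0022 0.0047 0.0119 0.0146]
```

View pics/crop1.png

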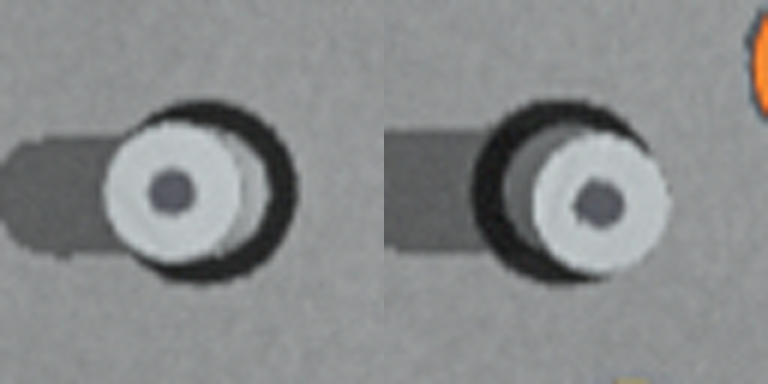

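```bash
cat >> h.py <<'E'
from scipy.spatial.transform import Rotation as Ro
def go(target,s=None,yaw=None):
    from plant import ctrl
    s=s or ctrl.get_state(); R=Ro.from_quat(s["tcp_rot"]).as_matrix()
    d=R.T@(np.array(target)-s["eef_pos"])*1000
    print("t",round(s["time"],2),"tcp",s["eef_pos"].round(4),"op",round(s["opening"],3),"F",s["contact_force"].round(2),"M",s["wrist_torque"].round(2))
    print("y axis",R[:,1].round(4),"x axis",R[:,0].round(3),"z",R[:,2].round(3)); print("shift tool mm",d.round(1))
    # rotvec to make y exactly down, keep yaw
    x=R[:,0].copy();x[2]=0;x/=np.linalg.norm(x);y=np.array([0,0,-1.]);Rt=np.c_[x,y,np.cross(x,y)]
    print("level turn deg",np.degrees(Ro.from_matrix(R.T@Rt).as_rotvec()).round(2))
    return d
E
python3 - <<'E'
from h import *
go([.50,-.15,.25]); go([.529,.1825,.2])
# refit pads
for n in("top",):
    z=load(n); im=z["im"].max(2)
    for k,c0 in(("L",(.528,.1825)),("R",(.441,-.193))):
        E=[]
        for a in np.arange(0,360,5):
            rr=np.arange(.030,.050,.0005); X=np.c_[c0[0]+rr*np.cos(np.radians(a)),c0[1]+rr*np.sin(np.radians(a)),0*rr+.004]
            uv=cv2.projectPoints(X,cv2.Rodrigues(z["R"])[0],z["t"],z["K"],z["D"])[0][:,0].astype(np.float32)
            v=cv2.remap(im,uv[:,:1],uv[:,1:],cv2.INTER_LINEAR)[:,0].astype(float)
            if v[-1]-v[10:20].min()>60 and v[10:20].min()<60:
                i=np.where(v<(v[-1]+v.min())/2)[0].max(); E.append(X[i,:2])
        E=np.array(E); print(k,len(E),fitcirc(E))
E
```

```text
t 0.1 tcp [ 0.2261 -0.6354  0.2301] op 1.004 F [-0.17  0.19  0.4 ] M [-0.02  0.02  0.02]
y axis [-4.0e-04  2.1e-03 -1.0e+00] x axis [ 0.335 -0.942 -0.002] z [0.942 0.335 0.   ]
shift tool mm [-365.5  -19.   420.7]
level turn deg [-0.02 -0.   -0.12]
t 0.1 tcp [ 0.2261 -0.6354  0.2301] op 1.004 F [-0.17  0.19  0.4 ] M [-0.02  0.02  0.02]
y axis [-4.0e-04  2.1e-03 -1.0e+00] x axis [ 0.335 -0.942 -0.002] z [0.942 0.335 0.   ]
shift tool mm [-669.    31.6  559.5]
level turn deg [-0.02 -0.   -0.12]
L 50 (array([0.52739173, 0.18307856]), np.float64(0.03908359030891914))
R 49 (array([ 0.44055232, -0.19337048]), np.float64(0.03911810833720443))
```

>>> step_arm:
  rows:
    - [[0,0,0],[-7,0,8],0]
    - [[0,0,0],[-22,-1,25],0]
    - [[0,0,0],[-44,-2,50],0]
    - [[0,0,0],[-70,-4,80],0]
    - [[0,0,0],[-96,-5,110],0]
    - [[0,0,0],[-122,-6,140],0]
    - [[0,0,0],[-148,-7,170],0]
    - [[0,0,0],[-174,-8,200],0]
    - [[0,0,0],[-200,-10,230],0]
    - [[0,0,0],[-226,-11,260],0]
  newtons: 60

```text
time: 0.93
eef_pos: [0.396, -0.3332, 0.2422]
tcp_rot: [-0.578, 0.408, -0.408, 0.578]
contact_force: [0.6, -0.3, 1.0]
opening: 1.001
```

```bash
python3 -c "
from h import *
go([.52,.0,.24]);go([.528,.1825,.2])"
```

```text
t 0.93 tcp [ 0.396  -0.3332  0.2422] op 1.001 F [ 0.62 -0.27  1.05] M [-0.02 -0.04 -0.01]
y axis [ 1.e-04  3.e-04 -1.e+00] x axis [ 0.335 -0.942 -0.   ] z [0.942 0.335 0.   ]
shift tool mm [-272.4    2.4  228.5]
level turn deg [-0.01 -0.   -0.01]
t 0.93 tcp [ 0.396  -0.3332  0.2422] op 1.001 F [ 0.62 -0.27  1.05] M [-0.02 -0.04 -0.01]
y axis [ 1.e-04  3.e-04 -1.e+00] x axis [ 0.335 -0.942 -0.   ] z [0.942 0.335 0.   ]
shift tool mm [-441.6   42.4  297.2]
level turn deg [-0.01 -0.   -0.01]
```

>>> step_arm:
  rows:
    - [[0,0,0],[-27,0,23],0]
    - [[0,0,0],[-56,0,47],0]
    - [[0,0,0],[-86,0,72],0]
    - [[0,0,0],[-116,0,97],0]
    - [[0,0,0],[-146,0,122],0]
    - [[0,0,0],[-176,0,147],0]
    - [[0,0,0],[-206,0,172],0]
    - [[0,0,0],[-236,0,195],0]
    - [[0,0,0],[-268,2,215],0]
    - [[0,0,0],[-300,5,235],0]

```text
time: 1.77
eef_pos: [0.5161, 0.0281, 0.2375]
tcp_rot: [-0.578, 0.407, -0.408, 0.578]
contact_force: [0.2, -1.0, -0.4]
opening: 0.996
```

>>> step_arm:
  rows:
    - [[0,0,0],[-33,5,14],0]
    - [[0,0,0],[-66,10,28],0]
    - [[0,0,0],[-98,16,42],0]
    - [[0,0,0],[-122,25,53],0]
    - [[0,0,0],[-136,33,60],0]
    - [[0,0,0],[-141,37,63],0]
    - [[0,0,0],[-141,37,63],0]
    - [[0,0,0],[-141,37,63],0]

```text
time: 2.43
eef_pos: [0.528, 0.1793, 0.2001]
tcp_rot: [0.578, -0.408, 0.407, -0.578]
contact_force: [0.2, 0.1, 0.9]
opening: 0.998
```

```bash
python3 - <<'E'
from h import *
from plant import ctrl,viewer
go([.528,.1825,.2]); print(ctrl.get_state()["qpos"].round(3))
c=viewer.calibration("wrist")
im,d=viewer.read_camera("wrist")
cv2.imwrite("pics/w1.png",im[:,:,::-1]); np.savez("w10.npz",im=im,d=d,**{k:np.array(v) for k,v in c.items()})
E
```

```text
t 2.43 tcp [0.528  0.1793 0.2001] op 0.998 F [0.18 0.12 0.92] M [-0.09 -0.   -0.01]
y axis [-9.e-04 -6.e-04 -1.e+00] x axis [ 0.336 -0.942  0.   ] z [ 0.942  0.336 -0.001]
shift tool mm [-3.   0.1  1.1]
level turn deg [ 0.06 -0.    0.01]
[ 0.146  0.057  1.897 -0.     1.188  1.374]
```

View pics/w1.png

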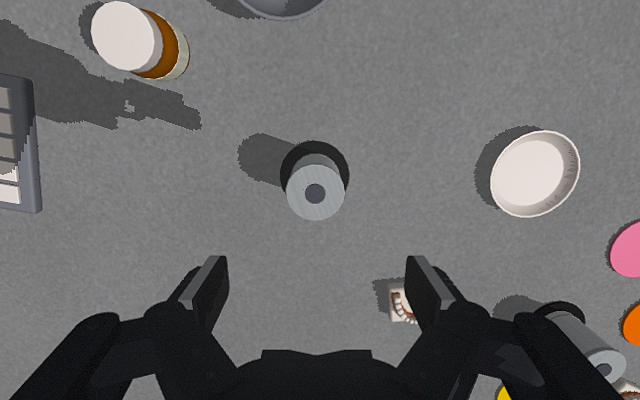

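The wrist view shows the left canister's lid at (315,192), its pad behind at (315,165), and the dish at (535,173). The way down is clear.

```bash
python3 - <<'E'
from h import *
z=load("w1"); im=z["im"]; d=z["d"]
vv,uu=np.mgrid[0:400,0:640]; P=pts(z,d,np.c_[uu.ravel(),vv.ravel()]).reshape(400,640,3)
sub=np.zeros((400,640),bool); sub[130:230,265:365]=1
m=sub&(abs(P[...,2]-.074)<.004)&(d>0)
cs,_=cv2.findContours(m.astype(np.uint8),cv2.RETR_EXTERNAL,cv2.CHAIN_APPROX_NONE); cc=max(cs,key=cv2.contourArea)[:,0]
print("lid",np.median(P[m][:,2]),fitcirc(cast(z,cc,.074)))
for k,box in(("dish",(480,120,590,225)),):
    sub[:]=0; a,b,c,e=box; sub[b:e,a:c]=1
    m=sub&(im.min(2)>140); cs,_=cv2.findContours(m.astype(np.uint8),cv2.RETR_EXTERNAL,cv2.CHAIN_APPROX_NONE); cc=max(cs,key=cv2.contourArea)[:,0]
    print(k,fitcirc(cast(z,cv2.convexHull(cc)[:,0],.014)))
img=im.max(2)
for k,c0 in(("L",(.528,.1825)),):
    E=[]
    for a in np.arange(0,360,4):
        rr=np.arange(.030,.050,.0005); X=np.c_[c0[0]+rr*np.cos(np.radians(a)),c0[1]+rr*np.sin(np.radians(a)),0*rr+.004]
        uv=cv2.projectPoints(X,cv2.Rodrigues(z["R"])[0],z["t"],z["K"],z["D"])[0][:,0].astype(np.float32)
        v=cv2.remap(img,uv[:,:1],uv[:,1:],cv2.INTER_LINEAR)[:,0].astype(float)
        if v[-1]-v[10:20].min()>60 and v[10:20].min()<60:
            i=np.where(v<(v[-1]+v.min())/2)[0].max(); E.append(X[i,:2])
    E=np.array(E); print(k,len(E),fitcirc(E))
E
```

```text
lid 0.0727399039106079 (array([0.52969646, 0.18113857]), np.float64(0.026610118334953484))
dish (array([ 0.61358301, -0.04663788]), np.float64(0.049300114443521816))
L 42 (array([0.52953888, 0.1828928 ]), np.float64(0.039497216282535774))
```

>>> step_arm:
  rows:
    - [[0,0,0],[-2,15,2],0]
    - [[0,0,0],[-2,40,2],0]
    - [[0,0,0],[-2,70,2],0]
    - [[0,0,0],[-2,100,2],0]
    - [[0,0,0],[-2,125,2],0]
    - [[0,0,0],[-2,148,2],0]
    - [[0,0,0],[-2,165,2],0]
    - [[0,0,0],[-2,174,2],0]
    - [[0,0,0],[-2,178,2],0]
    - [[0,0,0],[-2,178,2],0]

```text
time: 3.32
eef_pos: [0.5298, 0.1813, 0.0223]
tcp_rot: [0.578, -0.408, 0.408, -0.577]
contact_force: [-0.1, 0.6, 0.2]
opening: 1.0
```

```bash
python3 -c "
from h import *
go([.529,.182,.022])
from plant import viewer
im,d=viewer.read_camera('wrist'); cv2.imwrite('pics/w2.png',im[:,:,::-1])"
```

```text
t 3.32 tcp [0.5298 0.1813 0.0223] op 1.0 F [-0.07  0.64  0.21] M [-0.05 -0.01  0.02]
y axis [-3.e-04 -1.e-04 -1.e+00] x axis [ 0.334 -0.943 -0.   ] z [ 0.943  0.334 -0.   ]
shift tool mm [-0.9  0.3 -0.6]
level turn deg [ 0.02  0.   -0.  ]
```

View pics/w2.png

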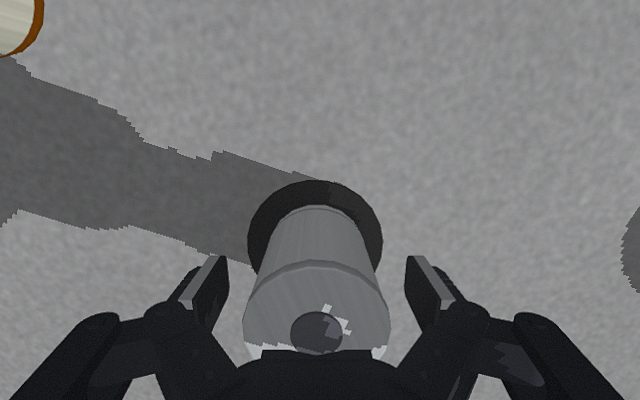

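The canister (lid knob at (316,332)) is centred between the fingers at columns 215 and 415. I'll close now.

>>> step_arm:
  rows:
    - [[0,0,0],[-1,0,0],0.2]
    - [[0,0,0],[-1,0,0],0.3]
    - [[0,0,0],[-1,0,0],0.4]
    - [[0,0,0],[-1,0,0],0.6]
    - [[0,0,0],[-1,0,0],1]
    - [[0,0,0],[-1,0,0],1]
    - [[0,0,0],[-1,0,0],1]
    - [[0,0,0],[-1,0,0],1]
  newtons: 60

```text
time: 4.03
eef_pos: [0.5309, 0.1826, 0.0244]
tcp_rot: [-0.578, 0.406, -0.409, 0.578]
contact_force: [-0.8, -3.2, 6.3]
opening: 0.63
```

```bash
python3 -c "
from h import *
go([.529,.182,.022])"
```

```text
t 4.03 tcp [0.5309 0.1826 0.0244] op 0.63 F [-0.76 -3.17  6.34] M [-0.48  0.07  0.05]
y axis [ 0.0033 -0.001  -1.    ] x axis [ 0.336 -0.942  0.002] z [0.942 0.336 0.003]
shift tool mm [-0.   2.4 -2. ]
level turn deg [-0.16  0.    0.12]
```

>>> step_arm:
  rows:
    - [[0,0,0],[0,-3,0],1]
    - [[0,0,0],[0,-8,0],1]
    - [[0,0,0],[0,-16,0],1]
    - [[0,0,0],[0,-28,0],1]
    - [[0,0,0],[0,-42,0],1]
    - [[0,0,0],[0,-55,0],1]
    - [[0,0,0],[0,-64,0],1]
    - [[0,0,0],[0,-69,0],1]
    - [[0,0,0],[0,-70,0],1]
    - [[0,0,0],[0,-70,0],1]

```text
time: 4.87
eef_pos: [0.5293, 0.183, 0.0927]
tcp_rot: [-0.578, 0.408, -0.408, 0.578]
contact_force: [-0.6, 0.3, -6.0]
opening: 0.627
```

>>> step_arm:
  rows:
    - [[0,0,0],[0,0,0],1]
    - [[0,0,0],[0,0,0],1]
    - [[0,0,0],[0,0,0],1]
    - [[0,0,0],[0,0,0],1]

```text
time: 5.2
eef_pos: [0.5289, 0.1829, 0.0916]
tcp_rot: [0.578, -0.408, 0.407, -0.577]
contact_force: [-0.3, 0.1, -7.0]
opening: 0.626
```

```bash
python3 -c "
from h import *
from plant import viewer,ctrl
go([.529,.182,.022])
im,d=viewer.read_camera('wrist'); cv2.imwrite('pics/w3.png',im[:,:,::-1])
im,d=viewer.read_camera('scene'); cv2.imwrite('pics/s3.png',cv2.resize(im[150:300,280:500,::-1],(770,525)))
for i in range(5):
  viewer.read_camera('top'); s=ctrl.get_state(); print(s['contact_force'].round(2),s['wrist_torque'].round(2))
"
```

```text
t 5.2 tcp [0.5289 0.1829 0.0916] op 0.626 F [-0.27  0.05 -6.97] M [-0.   -0.06  0.01]
y axis [-1.4e-03 -2.0e-04 -1.0e+00] x axis [ 0.335 -0.942 -0.   ] z [ 0.942  0.335 -0.001]
shift tool mm [ 0.9 69.6 -0.1]
level turn deg [ 0.08  0.   -0.02]
[ 0.05 -0.17 -7.11] [-0.01 -0.06 -0.01]
[-0.07  0.4  -5.8 ] [-0.02 -0.05 -0.01]
[-0.36 -0.72 -7.47] [-0.   -0.04  0.01]
[ 0.5   0.52 -7.  ] [-0. -0.  0.]
[ 0.44  0.13 -6.2 ] [ 0.02 -0.    0.03]
```

View pics/s3.png

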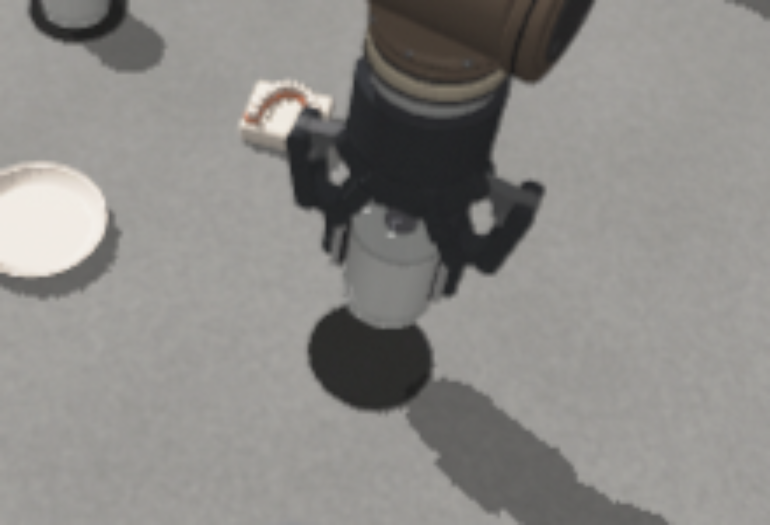

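View pics/w3.png

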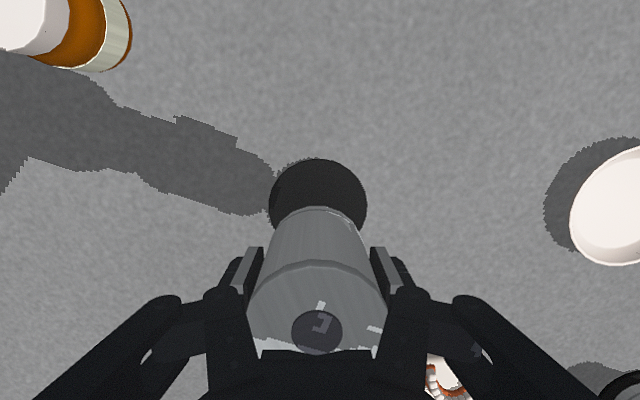

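Weight on the left is about 6.8 N (0.7 kg), hanging upright and clear (bottom at about (388,320) in the crop). The pad is now exposed, so I'll measure its centre.

```bash
python3 - <<'E'
from h import *
from plant import viewer,ctrl
for n,thr in(("scene",50),("top",50)):
    im,d=viewer.read_camera(n); c=viewer.calibration(n)
    img=im.max(2); E=[];c0=(.5285,.183)
    if n=="scene": cv2.imwrite("pics/s4.png",im[:,:,::-1])
    for a in np.arange(0,360,4):
        rr=np.arange(.030,.050,.0005); X=np.c_[c0[0]+rr*np.cos(np.radians(a)),c0[1]+rr*np.sin(np.radians(a)),0*rr+.004]
        uv=cv2.projectPoints(X,cv2.Rodrigues(c["R"])[0],c["t"],c["K"],c["D"])[0][:,0].astype(np.float32)
        v=cv2.remap(img,uv[:,:1],uv[:,1:],cv2.INTER_LINEAR)[:,0].astype(float)
        if 165>v[-1]>100 and v[5:15].max()<55:
            i=np.where(v<(v[-1]+v.min())/2)[0].max(); E.append(X[i,:2])
    if len(E)>5: E=np.array(E); print(n,len(E),fitcirc(E))
    # lid in hand
    P=pts(c,d,np.c_[np.mgrid[0:400,0:640][1].ravel(),np.mgrid[0:400,0:640][0].ravel()]).reshape(400,640,3)
    m=(np.hypot(P[...,0]-.529,P[...,1]-.183)<.035)&(d>0)&(P[...,2]>.07)&(P[...,2]<.155)
    r=np.hypot(P[...,0]-.529,P[...,1]-.183)
    q=P[m&(im.max(2)>75)]; print("can pts",len(q), q[:,2].min() if len(q) else 0)
E
```

```text
scene 52 (array([0.53015881, 0.18380187]), np.float64(0.03978422726172973))
can pts 786 0.07114602812827034
top 29 (array([0.52817027, 0.18312967]), np.float64(0.03952402807755196))
can pts 49 0.07378349306695713
```

>>> step_arm:
  rows:
    - [[0,0,0],[0,8,0],1]
    - [[0,0,0],[0,20,0],1]
    - [[0,0,0],[0,34,0],1]
    - [[0,0,0],[0,46,0],1]
    - [[0,0,0],[0,54,0],1]
    - [[0,0,0],[0,59,0],1]
    - [[0,0,0],[0,62,0],1]
    - [[0,0,0],[0,64,0],1]
    - [[0,0,0],[0,65,0],1]
    - [[0,0,0],[0,65,0],1]

```text
time: 6.48
eef_pos: [0.5297, 0.1831, 0.0277]
tcp_rot: [-0.578, 0.407, -0.408, 0.578]
contact_force: [-0.8, 0.2, -8.0]
opening: 0.627
```

>>> step_arm:
  rows:
    - [[0,0,0],[0,0.5,0],1]
    - [[0,0,0],[0,1,0],1]
    - [[0,0,0],[0,1.5,0],1]
    - [[0,0,0],[0,2,0],1]
    - [[0,0,0],[0,2,0],1]

```text
time: 6.9
eef_pos: [0.5293, 0.183, 0.0253]
tcp_rot: [0.578, -0.408, 0.408, -0.578]
contact_force: [-0.2, -0.0, -7.4]
opening: 0.628
```

```bash
python3 -c "
from h import *
go([.529,.183,.0244])"
```

```text
t 6.9 tcp [0.5293 0.183  0.0253] op 0.628 F [-0.19 -0.02 -7.38] M [-0.02  0.01 -0.04]
y axis [-0.  0. -1.] x axis [ 0.335 -0.942 -0.   ] z [ 0.942  0.335 -0.   ]
shift tool mm [-0.1  0.9 -0.3]
level turn deg [ 0.  0. -0.]
```

>>> step_arm:
  rows:
    - [[0,0,0],[0,0.5,0],1]
    - [[0,0,0],[0,1,0],1]
    - [[0,0,0],[0,1.5,0],1]
    - [[0,0,0],[0,1.5,0],1]
    - [[0,0,0],[0,1.5,0],1]

```text
time: 7.32
eef_pos: [0.5294, 0.1831, 0.0245]
tcp_rot: [0.578, -0.408, 0.408, -0.578]
contact_force: [-3.6, 0.1, 0.4]
opening: 0.627
```

```bash
python3 -c "
from h import *
go([.529,.183,.0244])"
```

```text
t 7.32 tcp [0.5294 0.1831 0.0245] op 0.627 F [-3.61  0.09  0.4 ] M [-0.18  0.49 -0.05]
y axis [-2.e-04 -1.e-04 -1.e+00] x axis [ 0.335 -0.942  0.   ] z [ 0.942  0.335 -0.   ]
shift tool mm [-0.1  0.1 -0.4]
level turn deg [ 0.01 -0.    0.  ]
```

>>> step_arm:
  rows:
    - [[0,0,0],[0,0,0],0.35]
    - [[0,0,0],[0,0,0],0.3]
    - [[0,0,0],[0,0,0],0.2]
    - [[0,0,0],[0,0,0],0.1]
    - [[0,0,0],[0,0,0],0]
    - [[0,0,0],[0,0,0],0]
    - [[0,0,0],[0,0,0],0]
    - [[0,0,0],[0,0,0],0]

```text
time: 7.98
eef_pos: [0.5294, 0.183, 0.0239]
tcp_rot: [-0.578, 0.408, -0.408, 0.578]
contact_force: [-0.6, -0.4, 0.5]
opening: 1.003
```

>>> step_arm:
  rows:
    - [[0,0,0],[0,-4,0],0]
    - [[0,0,0],[0,-12,0],0]
    - [[0,0,0],[0,-26,0],0]
    - [[0,0,0],[0,-46,0],0]
    - [[0,0,0],[0,-70,0],0]
    - [[0,0,0],[0,-96,0],0]
    - [[0,0,0],[0,-124,0],0]
    - [[0,0,0],[0,-150,0],0]
    - [[0,0,0],[0,-170,0],0]
    - [[0,0,0],[0,-176,0],0]

```text
time: 8.82
eef_pos: [0.5315, 0.1834, 0.2053]
tcp_rot: [-0.576, 0.405, -0.41, 0.58]
contact_force: [1.2, 0.1, 0.1]
opening: 1.0
```

```bash
python3 - <<'E'
from h import *
from plant import viewer,ctrl
go([.46,-.193,.2])
c=viewer.calibration("wrist"); im,d=viewer.read_camera("wrist")
cv2.imwrite("pics/w5.png",im[:,:,::-1]); np.savez("w50.npz",im=im,d=d,**{k:np.array(v) for k,v in c.items()})
E
cat > lid.py <<'E'
from h import *
def lidpad(c,im,d,c0):
    vv,uu=np.mgrid[0:400,0:640]; P=pts(c,d,np.c_[uu.ravel(),vv.ravel()]).reshape(400,640,3)
    m=(np.hypot(P[...,0]-c0[0],P[...,1]-c0[1])<.05)&(abs(P[...,2]-.074)<.005)&(d>0)
    cs,_=cv2.findContours(m.astype(np.uint8),cv2.RETR_EXTERNAL,cv2.CHAIN_APPROX_NONE); cc=max(cs,key=cv2.contourArea)[:,0]
    q=P[m]; A=np.c_[q[:,:2]-q[:,:2].mean(0),np.ones(len(q))]; s=np.linalg.lstsq(A,q[:,2],rcond=None)[0]
    a,r=fitcirc(cast(c,cc,.074)); print("lid",a.round(4),r.round(4),"z",s[2].round(4),"tilt deg",np.degrees(np.arctan(s[:2])).round(2))
    img=im.max(2);E=[]
    for an in np.arange(0,360,4):
        rr=np.arange(.030,.050,.0005); X=np.c_[c0[0]+rr*np.cos(np.radians(an)),c0[1]+rr*np.sin(np.radians(an)),0*rr+.004]
        uv=cv2.projectPoints(X,cv2.Rodrigues(c["R"])[0],c["t"],c["K"],c["D"])[0][:,0].astype(np.float32)
        v=cv2.remap(img,uv[:,:1],uv[:,1:],cv2.INTER_LINEAR)[:,0].astype(float)
        if 165>v[-1]>100 and v[10:20].min()<60:
            i=np.where(v<(v[-1]+v.min())/2)[0].max(); E.append(X[i,:2])
    if len(E)>5:
        a,r=fitcirc(np.array(E)); print("pad",len(E),a.round(4),r.round(4))
E
python3 -c "
from lid import *
z=load('w5'); lidpad(z,z['im'],z['d'],(.529,.183))
z=load('w1'); lidpad(z,z['im'],z['d'],(.529,.183))"
```

```text
t 8.82 tcp [0.5315 0.1834 0.2053] op 1.0 F [1.17 0.08 0.08] M [ 0.04 -0.03 -0.02]
y axis [ 0.0084  0.0013 -1.    ] x axis [ 0.335 -0.942  0.002] z [0.942 0.335 0.008]
shift tool mm [ 330.6    4.2 -193.6]
level turn deg [-0.48  0.    0.09]
lid [0.5283 0.1824] 0.0266 z 0.0728 tilt deg [-0.26 -0.12]
pad 42 [0.5282 0.1836] 0.0406
lid [0.5297 0.1812] 0.0266 z 0.0728 tilt deg [-0.17 -0.11]
pad 43 [0.5294 0.1835] 0.0398
```

View pics/w5.png

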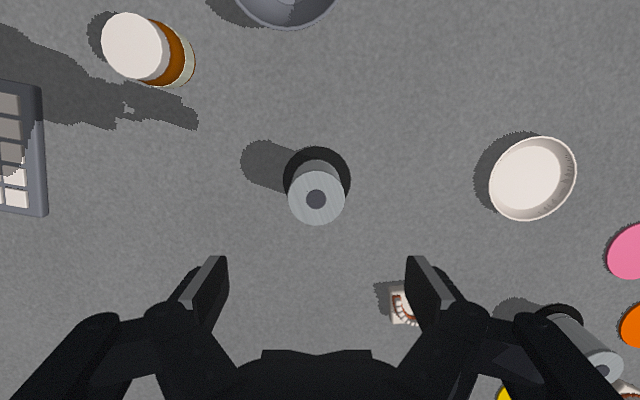

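The left canister (lid at (316,198)) stands upright on its pad, its centre within about 1 mm of the pad's. Now to the right canister.

>>> step_arm:
  rows:
    - [[0,0,0],[10,0,-6],0]
    - [[0,0,0],[32,0,-20],0]
    - [[0,0,0],[62,0,-40],0]
    - [[0,0,0],[94,0,-61],0]
    - [[0,0,0],[126,0,-82],0]
    - [[0,0,0],[158,0,-103],0]
    - [[0,0,0],[190,0,-124],0]
    - [[0,0,0],[222,0,-145],0]
    - [[0,0,0],[254,0,-166],0]
    - [[0,0,0],[284,0,-184],0]

```text
time: 9.7
eef_pos: [0.4485, -0.1478, 0.1974]
tcp_rot: [0.578, -0.409, 0.406, -0.577]
contact_force: [0.8, -1.3, -0.3]
opening: 1.0
```

>>> step_arm:
  rows:
    - [[0,0,0],[24,0,-14],0]
    - [[0,0,0],[36,0,-22],0]
    - [[0,0,0],[41,0,-26],0]
    - [[0,0,0],[41,0,-26],0]
    - [[0,0,0],[41,0,-26],0]
    - [[0,0,0],[41,0,-26],0]

```text
time: 10.2
eef_pos: [0.4401, -0.1925, 0.1989]
tcp_rot: [-0.578, 0.408, -0.407, 0.578]
contact_force: [-0.6, -0.3, 0.3]
opening: 1.005
```

```bash
python3 - <<'E'
from lid import *
from plant import viewer,ctrl
go([.4425,-.1935,.022])
c=viewer.calibration("wrist"); im,d=viewer.read_camera("wrist")
cv2.imwrite("pics/w6.png",im[:,:,::-1]); np.savez("w60.npz",im=im,d=d,**{k:np.array(v) for k,v in c.items()})
lidpad(c,im,d,(.442,-.1935))
E
```

```text
t 10.2 tcp [ 0.4401 -0.1925  0.1989] op 1.005 F [-0.56 -0.32  0.27] M [ 0.05 -0.04  0.02]
y axis [-0.0013  0.0013 -1.    ] x axis [ 0.336 -0.942 -0.002] z [ 0.942  0.336 -0.001]
shift tool mm [  2.1 176.9   2.1]
level turn deg [ 0.04  0.   -0.1 ]
lid [ 0.4431 -0.1955] 0.0266 z 0.0728 tilt deg [-0.24 -0.02]
pad 44 [ 0.4415 -0.1938] 0.04
```

View pics/w6.png

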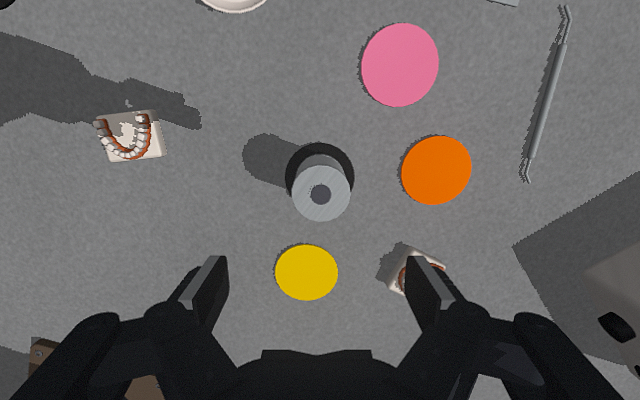

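The right canister's lid is at (320,193) on the black pad at (320,175). The pink (400,65), orange (436,170) and yellow (306,272) discs are empty decoys. Descending.

>>> step_arm:
  rows:
    - [[0,0,0],[2,15,2],0]
    - [[0,0,0],[2,40,2],0]
    - [[0,0,0],[2,70,2],0]
    - [[0,0,0],[2,100,2],0]
    - [[0,0,0],[2,125,2],0]
    - [[0,0,0],[2,148,2],0]
    - [[0,0,0],[2,165,2],0]
    - [[0,0,0],[2,174,2],0]
    - [[0,0,0],[2,177,2],0]
    - [[0,0,0],[2,177,2],0]

```text
time: 11.08
eef_pos: [0.443, -0.1941, 0.0225]
tcp_rot: [-0.578, 0.408, -0.407, 0.578]
contact_force: [0.1, -0.3, -0.3]
opening: 0.998
```

```bash
python3 -c "
from h import *
go([.4425,-.194,.022])
from plant import viewer
im,d=viewer.read_camera('wrist'); cv2.imwrite('pics/w7.png',im[:,:,::-1])"
```

```text
t 11.08 tcp [ 0.443  -0.1941  0.0225] op 0.998 F [ 0.07 -0.31 -0.32] M [-0.04  0.06  0.01]
y axis [-8.e-04  6.e-04 -1.e+00] x axis [ 0.336 -0.942 -0.001] z [ 0.942  0.336 -0.001]
shift tool mm [-0.3  0.5 -0.4]
level turn deg [ 0.03  0.   -0.05]
```

View pics/w7.png

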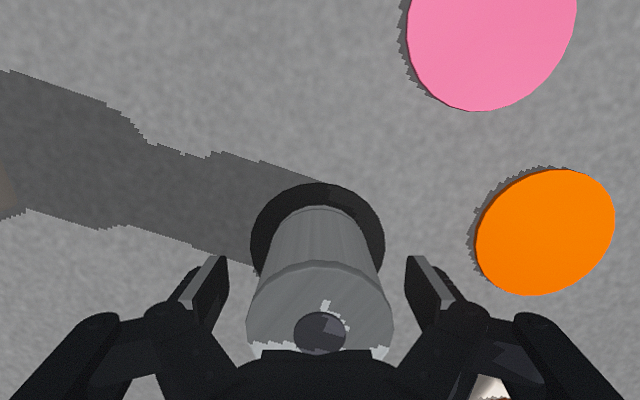

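The knob at (320,332) sits about 1 mm right of the jaw middle (316). I'll shift +1 mm and close.

>>> step_arm:
  rows:
    - [[0,0,0],[1,0,0],0.2]
    - [[0,0,0],[1,0,0],0.3]
    - [[0,0,0],[1,0,0],0.4]
    - [[0,0,0],[1,0,0],0.6]
    - [[0,0,0],[1,0,0],1]
    - [[0,0,0],[1,0,0],1]
    - [[0,0,0],[1,0,0],1]
    - [[0,0,0],[1,0,0],1]
  newtons: 60

```text
time: 11.8
eef_pos: [0.4443, -0.1964, 0.0243]
tcp_rot: [-0.578, 0.407, -0.409, 0.578]
contact_force: [0.2, 0.5, 6.5]
opening: 0.609
```

>>> step_arm:
  rows:
    - [[0,0,0],[0,-3,0],1]
    - [[0,0,0],[0,-8,0],1]
    - [[0,0,0],[0,-16,0],1]
    - [[0,0,0],[0,-28,0],1]
    - [[0,0,0],[0,-42,0],1]
    - [[0,0,0],[0,-55,0],1]
    - [[0,0,0],[0,-64,0],1]
    - [[0,0,0],[0,-69,0],1]
    - [[0,0,0],[0,-70,0],1]
    - [[0,0,0],[0,-70,0],1]

```text
time: 12.63
eef_pos: [0.4432, -0.1957, 0.0929]
tcp_rot: [0.578, -0.408, 0.408, -0.578]
contact_force: [-0.3, -0.8, -2.4]
opening: 0.607
```

>>> step_arm:
  rows:
    - [[0,0,0],[0,0,0],1]
    - [[0,0,0],[0,0,0],1]
    - [[0,0,0],[0,0,0],1]
    - [[0,0,0],[0,0,0],1]

```text
time: 12.97
eef_pos: [0.443, -0.1955, 0.0922]
tcp_rot: [-0.578, 0.408, -0.407, 0.578]
contact_force: [-0.3, 0.1, -2.5]
opening: 0.608
```

```bash
python3 -c "
from h import *
from plant import viewer,ctrl
go([.4425,-.194,.022])
im,d=viewer.read_camera('scene'); cv2.imwrite('pics/s8.png',cv2.resize(im[60:210,200:420,::-1],(770,525)))
for i in range(5):
  viewer.read_camera('top'); s=ctrl.get_state(); print(s['contact_force'].round(2),s['wrist_torque'].round(2))
"
```

```text
t 12.97 tcp [ 0.443  -0.1955  0.0922] op 0.608 F [-0.28  0.05 -2.45] M [ 0.01 -0.02  0.02]
y axis [-1.e-03  7.e-04 -1.e+00] x axis [ 0.335 -0.942 -0.001] z [ 0.942  0.335 -0.001]
shift tool mm [-1.5 70.2  0.1]
level turn deg [ 0.04  0.   -0.06]
[ 0.46  0.01 -2.04] [ 0.04 -0.03  0.03]
[-0.42 -0.87 -1.85] [0.04 0.02 0.01]
[ 0.15 -0.2  -1.73] [ 0.04 -0.03  0.  ]
[-0.26  0.53 -0.73] [0.   0.02 0.07]
[ 0.22  0.82 -1.75] [-0.01  0.05 -0.02]
```

View pics/s8.png

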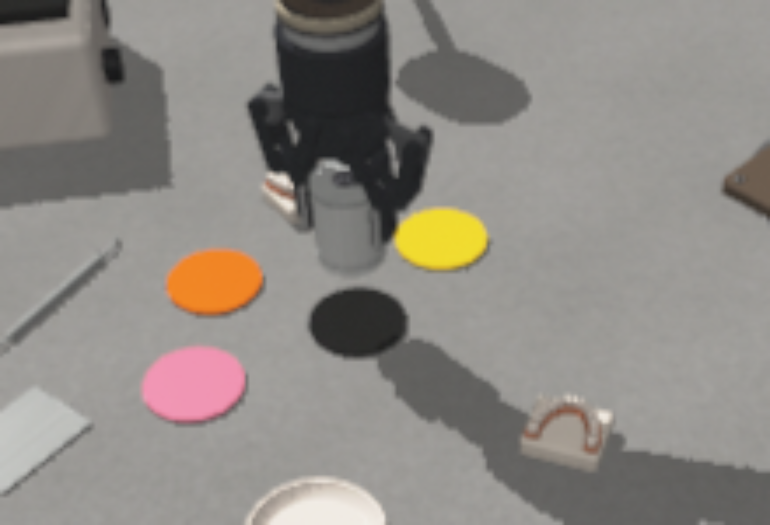

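The right canister weighs about 1.9 N (0.19 kg) against 6.8 N on the left, so the left is the heavier. The opening differs slightly from the left grasp (0.608 vs 0.627), so I'll check tilt and in-hand offset, and the bare pad's centre.

```bash
python3 - <<'E'
from h import *
from plant import viewer,ctrl
vv,uu=np.mgrid[0:400,0:640]
for n in("scene","top","wrist"):
    c=viewer.calibration(n); im,d=viewer.read_camera(n); np.savez(n+"90.npz",im=im,d=d,**{k:np.array(v) for k,v in c.items()})
    if n=="wrist": cv2.imwrite("pics/w9.png",im[:,:,::-1])
    img=im.max(2); E=[];c0=(.4415,-.1935)
    for a in np.arange(0,360,4):
        rr=np.arange(.030,.050,.0005); X=np.c_[c0[0]+rr*np.cos(np.radians(a)),c0[1]+rr*np.sin(np.radians(a)),0*rr+.004]
        uv=cv2.projectPoints(X,cv2.Rodrigues(c["R"])[0],c["t"],c["K"],c["D"])[0][:,0].astype(np.float32)
        v=cv2.remap(img,uv[:,:1],uv[:,1:],cv2.INTER_LINEAR)[:,0].astype(float)
        if 165>v[-1]>100 and v[5:15].max()<55:
            i=np.where(v<(v[-1]+v.min())/2)[0].max(); E.append(X[i,:2])
    if len(E)>5: print(n,len(E),fitcirc(np.array(E)))
    P=pts(c,d,np.c_[uu.ravel(),vv.ravel()]).reshape(400,640,3)
    m=(np.hypot(P[...,0]-.443,P[...,1]+.195)<.034)&(d>0)&(P[...,2]>.06)&(P[...,2]<.150)&(im.max(2)>70)&(im.max(2)-im.min(2)<20)
    for lo in np.arange(.065,.145,.01):
        q=P[m&(P[...,2]>lo)&(P[...,2]<lo+.01)]
        if len(q)>12:
            A=fitcirc(q); print(n,"z",lo.round(3),len(q),A[0].round(4),A[1].round(4))
E
```

```text
scene 43 (array([ 0.44209106, -0.19188626]), np.float64(0.04026624114001778))
scene z 0.065 18 [ 0.4409 -0.1943] 0.0265
scene z 0.075 54 [ 0.442  -0.1937] 0.026
scene z 0.085 55 [ 0.445  -0.1922] 0.0232
scene z 0.095 54 [ 0.4358 -0.1968] 0.0325
scene z 0.105 60 [ 0.4358 -0.198 ] 0.0329
scene z 0.115 59 [ 0.4352 -0.1982] 0.0332
scene z 0.125 61 [ 0.4368 -0.1973] 0.0318
scene z 0.135 168 [ 0.4474 -0.1938] 0.0189
top 21 (array([ 0.43741221, -0.19364467]), np.float64(0.041993973862622165))
top z 0.095 14 [ 0.4423 -0.1928] 0.0251
top z 0.105 13 [ 0.4415 -0.1948] 0.0273
top z 0.115 14 [ 0.4338 -0.1972] 0.0347
top z 0.135 15 [ 0.459  -0.1771] 0.0051
wrist 43 (array([ 0.4418598 , -0.19395049]), np.float64(0.03973668384629611))
wrist z 0.065 120 [ 0.4418 -0.1964] 0.0268
wrist z 0.075 476 [ 0.4419 -0.1964] 0.0269
wrist z 0.085 553 [ 0.442  -0.1963] 0.0267
wrist z 0.095 785 [ 0.4354 -0.1982] 0.0332
wrist z 0.105 1022 [ 0.4333 -0.1989] 0.0353
wrist z 0.115 1249 [ 0.4332 -0.1989] 0.0354
wrist z 0.125 1586 [ 0.4333 -0.199 ] 0.0354
wrist z 0.135 9278 [ 0.448  -0.1941] 0.0177
```

View pics/w9.png

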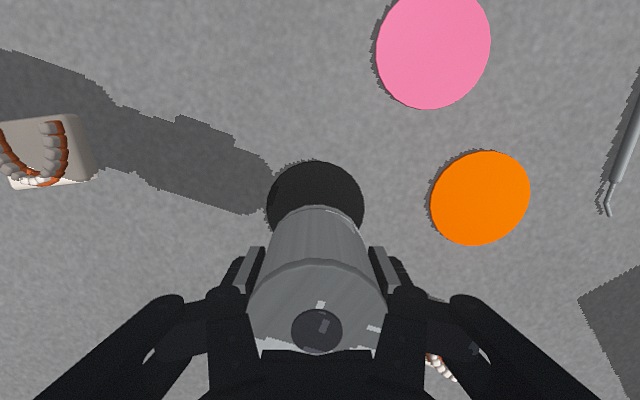

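The canister hangs upright with its axis about 1 mm from the TCP and the knob at (317,332), mid-jaw. It sits about 1.5 mm right of the pad's middle, so I'll lower it with a -1.5 mm x correction.

>>> step_arm:
  rows:
    - [[0,0,0],[-1.5,8,0],1]
    - [[0,0,0],[-1.5,20,0],1]
    - [[0,0,0],[-1.5,34,0],1]
    - [[0,0,0],[-1.5,46,0],1]
    - [[0,0,0],[-1.5,54,0],1]
    - [[0,0,0],[-1.5,59,0],1]
    - [[0,0,0],[-1.5,62,0],1]
    - [[0,0,0],[-1.5,64,0],1]
    - [[0,0,0],[-1.5,65,0],1]
    - [[0,0,0],[-1.5,65,0],1]

```text
time: 14.25
eef_pos: [0.443, -0.1945, 0.0281]
tcp_rot: [0.578, -0.407, 0.408, -0.578]
contact_force: [-0.9, -0.1, -1.3]
opening: 0.607
```

>>> step_arm:
  rows:
    - [[0,0,0],[0,0.5,0],1]
    - [[0,0,0],[0,1,0],1]
    - [[0,0,0],[0,1.5,0],1]
    - [[0,0,0],[0,2,0],1]
    - [[0,0,0],[0,2.5,0],1]
    - [[0,0,0],[0,2.5,0],1]

```text
time: 14.75
eef_pos: [0.4427, -0.1943, 0.0253]
tcp_rot: [0.578, -0.408, 0.408, -0.578]
contact_force: [0.5, -0.1, -1.6]
opening: 0.607
```

```bash
python3 -c "
from h import *
go([.4422,-.194,.0243])"
```

```text
t 14.75 tcp [ 0.4427 -0.1943  0.0253] op 0.607 F [ 0.52 -0.1  -1.64] M [ 0.03 -0.    0.01]
y axis [-1.e-04  1.e-04 -1.e+00] x axis [ 0.335 -0.942 -0.   ] z [ 0.942  0.335 -0.   ]
shift tool mm [-0.5  1.  -0.4]
level turn deg [ 0.  0. -0.]
```

>>> step_arm:
  rows:
    - [[0,0,0],[0,0.5,0],1]
    - [[0,0,0],[0,1,0],1]
    - [[0,0,0],[0,1.3,0],1]
    - [[0,0,0],[0,1.3,0],1]
    - [[0,0,0],[0,1.3,0],1]

```text
time: 15.17
eef_pos: [0.4428, -0.1944, 0.0243]
tcp_rot: [0.578, -0.408, 0.408, -0.578]
contact_force: [-2.7, 1.2, 1.6]
opening: 0.609
```

```bash
python3 -c "
from h import *
go([.4422,-.194,.0243])"
```

```text
t 15.17 tcp [ 0.4428 -0.1944  0.0243] op 0.609 F [-2.66  1.21  1.61] M [ 0.12  0.16 -0.04]
y axis [-2.e-04  1.e-04 -1.e+00] x axis [ 0.335 -0.942 -0.   ] z [ 0.942  0.335 -0.   ]
shift tool mm [-0.5 -0.  -0.4]
level turn deg [ 0.01  0.   -0.01]
```

It is seated (force now up, +1.6 N). Releasing and rising.

>>> step_arm:
  rows:
    - [[0,0,0],[0,0,0],0.35]
    - [[0,0,0],[0,0,0],0.3]
    - [[0,0,0],[0,0,0],0.2]
    - [[0,0,0],[0,0,0],0.1]
    - [[0,0,0],[0,0,0],0]
    - [[0,0,0],[0,0,0],0]
    - [[0,0,0],[0,0,0],0]
    - [[0,0,0],[0,0,0],0]

```text
time: 15.83
eef_pos: [0.4428, -0.1943, 0.024]
tcp_rot: [-0.578, 0.408, -0.408, 0.578]
contact_force: [0.2, -0.5, -0.6]
opening: 1.002
```

>>> step_arm:
  rows:
    - [[0,0,0],[0,-4,0],0]
    - [[0,0,0],[0,-12,0],0]
    - [[0,0,0],[0,-26,0],0]
    - [[0,0,0],[0,-46,0],0]
    - [[0,0,0],[0,-70,0],0]
    - [[0,0,0],[0,-96,0],0]
    - [[0,0,0],[0,-124,0],0]
    - [[0,0,0],[0,-150,0],0]
    - [[0,0,0],[0,-170,0],0]
    - [[0,0,0],[0,-176,0],0]

```text
time: 16.67
eef_pos: [0.4446, -0.1955, 0.2051]
tcp_rot: [0.578, -0.405, 0.411, -0.578]
contact_force: [0.3, -0.2, -0.4]
opening: 0.999
```

>>> step_arm:
  rows:
    - [[0,0,0],[0,0,0],0]
    - [[0,0,0],[0,0,0],0]
    - [[0,0,0],[0,0,0],0]

```text
time: 16.92
eef_pos: [0.4418, -0.1937, 0.1982]
tcp_rot: [-0.578, 0.409, -0.407, 0.578]
contact_force: [-0.3, 0.2, -0.3]
opening: 1.002
```

```bash
python3 - <<'E'
from lid import *
from plant import viewer,ctrl
go([.5285,.1825,.2])
c=viewer.calibration("wrist"); im,d=viewer.read_camera("wrist")
cv2.imwrite("pics/w10.png",im[:,:,::-1])
lidpad(c,im,d,(.442,-.1935))
E
```

```text
t 16.92 tcp [ 0.4418 -0.1937  0.1982] op 1.002 F [-0.29  0.25 -0.29] M [-0.    0.02  0.01]
y axis [-0.0027  0.0019 -1.    ] x axis [ 0.335 -0.942 -0.003] z [ 0.942  0.335 -0.002]
shift tool mm [-325.4   -1.3  207.7]
level turn deg [ 0.11  0.   -0.15]
lid [ 0.4423 -0.1948] 0.0266 z 0.0728 tilt deg [-0.21 -0.07]
pad 42 [ 0.4412 -0.1935] 0.0404
```

View pics/w10.png

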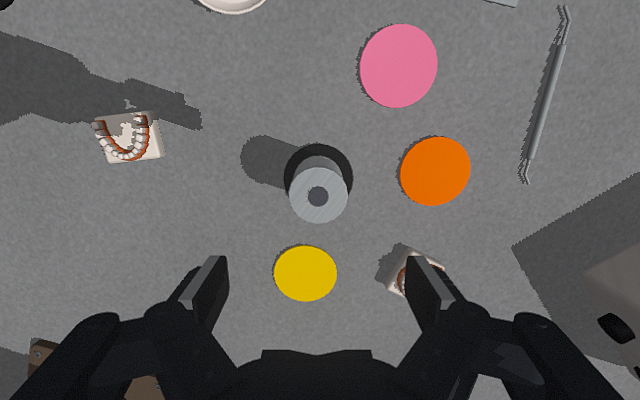

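The right canister (lid at (318,195)) stands upright and let go. Its lid-minus-pad offset, (1.1,-1.3) mm, is slightly smaller than before the lift. Back to the left canister.

>>> step_arm:
  rows:
    - [[0,0,0],[-10,0,6],0]
    - [[0,0,0],[-32,0,20],0]
    - [[0,0,0],[-62,0,40],0]
    - [[0,0,0],[-94,0,61],0]
    - [[0,0,0],[-126,0,82],0]
    - [[0,0,0],[-158,0,103],0]
    - [[0,0,0],[-190,0,124],0]
    - [[0,0,0],[-222,0,145],0]
    - [[0,0,0],[-254,0,165],0]
    - [[0,0,0],[-284,0,183],0]

```text
time: 17.8
eef_pos: [0.5192, 0.1376, 0.1988]
tcp_rot: [0.578, -0.408, 0.407, -0.578]
contact_force: [-0.0, -0.2, -0.4]
opening: 0.999
```

>>> step_arm:
  rows:
    - [[0,0,0],[-24,0,14],0]
    - [[0,0,0],[-36,0,21],0]
    - [[0,0,0],[-41,0,25],0]
    - [[0,0,0],[-41,0,25],0]
    - [[0,0,0],[-41,0,25],0]
    - [[0,0,0],[-41,0,25],0]

```text
time: 18.3
eef_pos: [0.5296, 0.1804, 0.1997]
tcp_rot: [0.578, -0.408, 0.408, -0.577]
contact_force: [-0.7, -0.2, 0.6]
opening: 1.002
```

```bash
python3 - <<'E'
from lid import *
from plant import viewer,ctrl
go([.529,.1825,.022])
c=viewer.calibration("wrist"); im,d=viewer.read_camera("wrist")
cv2.imwrite("pics/w11.png",im[:,:,::-1])
lidpad(c,im,d,(.529,.183))
E
```

```text
t 18.3 tcp [0.5296 0.1804 0.1997] op 1.002 F [-0.72 -0.17  0.59] M [-0.   -0.01  0.01]
y axis [-7.e-04 -5.e-04 -1.e+00] x axis [ 0.334 -0.943  0.   ] z [ 0.943  0.334 -0.001]
shift tool mm [ -2.3 177.7   0.3]
level turn deg [ 0.05 -0.    0.01]
lid [0.5283 0.1824] 0.0266 z 0.0728 tilt deg [-0.4  -0.01]
pad 42 [0.5284 0.1834] 0.0404
```

>>> step_arm:
  rows:
    - [[0,0,0],[-2.5,15,0],0]
    - [[0,0,0],[-2.5,40,0],0]
    - [[0,0,0],[-2.5,70,0],0]
    - [[0,0,0],[-2.5,100,0],0]
    - [[0,0,0],[-2.5,125,0],0]
    - [[0,0,0],[-2.5,148,0],0]
    - [[0,0,0],[-2.5,165,0],0]
    - [[0,0,0],[-2.5,173,0],0]
    - [[0,0,0],[-2.5,177,0],0]
    - [[0,0,0],[-2.5,177,0],0]

```text
time: 19.18
eef_pos: [0.5289, 0.1832, 0.0228]
tcp_rot: [0.578, -0.408, 0.408, -0.577]
contact_force: [-0.3, 0.1, 0.3]
opening: 1.002
```

```bash
python3 -c "
from h import *
go([.5292,.183,.022])
from plant import viewer
im,d=viewer.read_camera('wrist'); cv2.imwrite('pics/w12.png',im[:,:,::-1])"
```

```text
t 19.18 tcp [0.5289 0.1832 0.0228] op 1.002 F [-0.31  0.06  0.29] M [-0.01  0.02  0.01]
y axis [-8.e-04 -2.e-04 -1.e+00] x axis [ 0.334 -0.943 -0.   ] z [ 0.943  0.334 -0.001]
shift tool mm [0.3 0.8 0.2]
level turn deg [ 0.05  0.   -0.01]
```

View pics/w12.png

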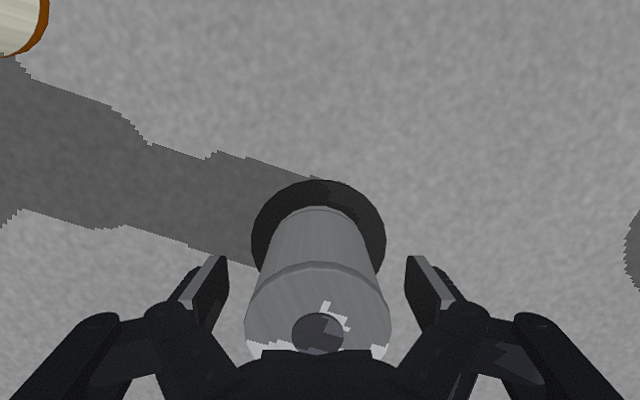

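The canister is centred between the fingers (knob at (318,332)). I'll close and lift about 97 mm.

>>> step_arm:
  rows:
    - [[0,0,0],[0,0,0],0.2]
    - [[0,0,0],[0,0,0],0.3]
    - [[0,0,0],[0,0,0],0.4]
    - [[0,0,0],[0,0,0],0.6]
    - [[0,0,0],[0,0,0],1]
    - [[0,0,0],[0,0,0],1]
    - [[0,0,0],[0,0,0],1]
    - [[0,0,0],[0,0,0],1]
  newtons: 70

```text
time: 19.9
eef_pos: [0.5304, 0.1837, 0.025]
tcp_rot: [-0.577, 0.406, -0.408, 0.578]
contact_force: [-0.4, -2.1, 6.6]
opening: 0.627
```

>>> step_arm:
  rows:
    - [[0,0,0],[0,-3,0],1]
    - [[0,0,0],[0,-8,0],1]
    - [[0,0,0],[0,-18,0],1]
    - [[0,0,0],[0,-33,0],1]
    - [[0,0,0],[0,-50,0],1]
    - [[0,0,0],[0,-67,0],1]
    - [[0,0,0],[0,-82,0],1]
    - [[0,0,0],[0,-92,0],1]
    - [[0,0,0],[0,-98,0],1]
    - [[0,0,0],[0,-100,0],1]

```text
time: 20.73
eef_pos: [0.5291, 0.1841, 0.1239]
tcp_rot: [-0.577, 0.407, -0.408, 0.578]
contact_force: [-0.1, 0.2, -6.6]
opening: 0.626
```

```bash
python3 -c "
from h import *
go([.613,-.047,.122])"
```

```text
t 20.73 tcp [0.5291 0.1841 0.1239] op 0.626 F [-0.12  0.18 -6.6 ] M [ 0.03 -0.06 -0.01]
y axis [ 1.2e-03  3.0e-04 -1.0e+00] x axis [ 0.335 -0.942  0.   ] z [0.942 0.335 0.001]
shift tool mm [245.8   1.9   1.5]
level turn deg [-0.07  0.    0.01]
```

>>> step_arm:
  rows:
    - [[0,0,0],[5,0,0],1]
    - [[0,0,0],[15,0,0],1]
    - [[0,0,0],[30,0,0],1]
    - [[0,0,0],[48,0,0],1]
    - [[0,0,0],[67,0,0],1]
    - [[0,0,0],[86,0,0],1]
    - [[0,0,0],[105,0,0],1]
    - [[0,0,0],[124,0,0],1]
    - [[0,0,0],[143,0,0],1]
    - [[0,0,0],[162,0,0],1]

```text
time: 21.57
eef_pos: [0.5827, 0.0295, 0.1214]
tcp_rot: [0.578, -0.409, 0.407, -0.577]
contact_force: [1.1, 0.9, -7.4]
opening: 0.627
```

>>> step_arm:
  rows:
    - [[0,0,0],[19,0,0],1]
    - [[0,0,0],[37,0,1],1]
    - [[0,0,0],[53,1,1],1]
    - [[0,0,0],[66,1,1],1]
    - [[0,0,0],[76,1,1],1]
    - [[0,0,0],[82,1,1],1]
    - [[0,0,0],[84,1,1],1]
    - [[0,0,0],[84,1,1],1]
    - [[0,0,0],[84,1,1],1]
    - [[0,0,0],[84,1,1],1]

```text
time: 22.4
eef_pos: [0.6121, -0.0466, 0.122]
tcp_rot: [-0.578, 0.408, -0.407, 0.578]
contact_force: [1.0, 0.3, -6.9]
opening: 0.624
```

```bash
cat > chk.py <<'E'
from lid import *
from plant import viewer,ctrl
import sys
t=sys.argv[1]
s=ctrl.get_state(); go([.613,-.047,.121]); x0,y0=s["eef_pos"][:2]
vv,uu=np.mgrid[0:400,0:640]
for n in("scene","wrist","top"):
    c=viewer.calibration(n); im,d=viewer.read_camera(n); np.savez(n+t+"0.npz",im=im,d=d,**{k:np.array(v) for k,v in c.items()})
    cv2.imwrite(f"pics/{n}_{t}.png",im[:,:,::-1])
    P=pts(c,d,np.c_[uu.ravel(),vv.ravel()]).reshape(400,640,3)
    m=(np.hypot(P[...,0]-x0,P[...,1]-y0)<.034)&(d>0)&(P[...,2]>.08)&(P[...,2]<.180)&(im.max(2)>70)&(im.max(2)-im.min(2)<20)
    for lo in np.arange(.085,.155,.01):
        q=P[m&(P[...,2]>lo)&(P[...,2]<lo+.01)]
        if len(q)>12:
            A=fitcirc(q); print(n,"z",lo.round(3),len(q),A[0].round(4),A[1].round(4))
E
python3 chk.py A
```

```text
t 22.4 tcp [ 0.6121 -0.0466  0.122 ] op 0.624 F [ 0.98  0.32 -6.88] M [-0.03 -0.04 -0.09]
y axis [-4.e-04  4.e-04 -1.e+00] x axis [ 0.336 -0.942 -0.001] z [ 0.942  0.336 -0.   ]
shift tool mm [0.7 1.  0.7]
level turn deg [ 0.01  0.   -0.03]
scene z 0.095 31 [ 0.6087 -0.0463] 0.0265
scene z 0.105 66 [ 0.6086 -0.0462] 0.0266
scene z 0.115 61 [ 0.6096 -0.046 ] 0.0257
scene z 0.125 64 [ 0.6046 -0.0495] 0.0316
scene z 0.135 69 [ 0.5993 -0.0522] 0.0371
scene z 0.145 73 [ 0.6017 -0.0504] 0.0345
wrist z 0.095 180 [ 0.6091 -0.0477] 0.0267
wrist z 0.105 521 [ 0.6091 -0.0478] 0.0269
wrist z 0.115 577 [ 0.6091 -0.0478] 0.0268
wrist z 0.125 793 [ 0.6028 -0.0499] 0.0332
wrist z 0.135 1015 [ 0.6004 -0.0509] 0.0358
wrist z 0.145 1274 [ 0.6006 -0.0508] 0.0356
```

View pics/wrist_A.png

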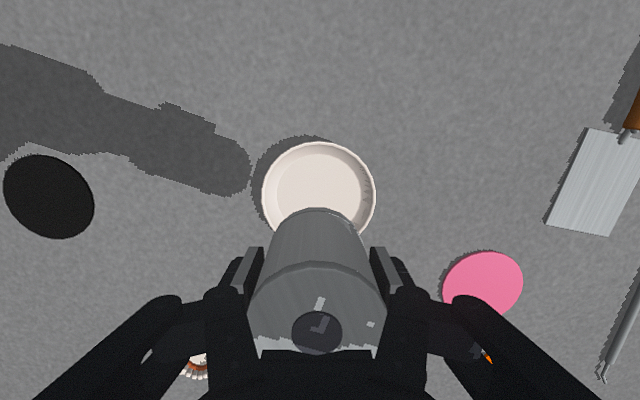

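View pics/scene_A.png

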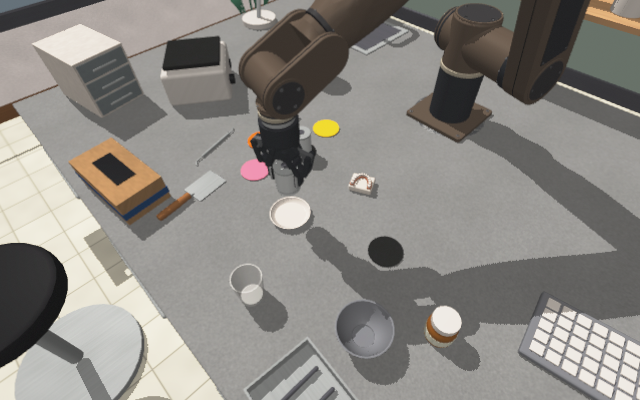

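The wrist view shows the canister upright (knob at (317,332)) with the dish behind it at (318,190). The scene view shows it at (285,175) above the dish. I'll compare its axis with the dish within the same views.

```bash
python3 - <<'E'
from h import *
for n,box in(("wristA",(250,125,390,245)),("sceneA",(262,188,320,235)),("topA",(300,155,352,205)),("w1",(480,120,590,225)),("top",(300,155,352,205)),("scene",(262,190,320,235))):
    z=load(n); im=z["im"]; a,b,c,e=box
    sub=np.zeros((400,640),bool); sub[b:e,a:c]=1
    # outer edge radial at rim height
    img=im.min(2); E=[]; c0=(.613,-.047)
    for an in np.arange(0,360,4):
        rr=np.arange(.042,.060,.0005); X=np.c_[c0[0]+rr*np.cos(np.radians(an)),c0[1]+rr*np.sin(np.radians(an)),0*rr+.014]
        uv=cv2.projectPoints(X,cv2.Rodrigues(z["R"])[0],z["t"],z["K"],z["D"])[0][:,0].astype(np.float32)
        v=cv2.remap(img,uv[:,:1],uv[:,1:],cv2.INTER_LINEAR)[:,0].astype(float)
        if v.max()>185 and v[-1]<150:
            i=np.where(v>(v[-1]+v.max())/2)[0].max(); E.append(np.r_[X[i,:2],an])
    E=np.array(E)
    if len(E)<8: print(n,"few"); continue
    ce,r=fitcirc(E); res=abs(np.hypot(*(E[:,:2]-ce).T)-r); k=res<.002; ce,r=fitcirc(E[k]); print(n,k.sum(),ce.round(4),r.round(4))
E
```

```text
wristA 64 [ 0.6145 -0.0477] 0.0487
sceneA 57 [ 0.6128 -0.0479] 0.0502
topA few
w1 90 [ 0.6137 -0.0465] 0.0488
top 86 [ 0.6132 -0.047 ] 0.0498
scene 70 [ 0.6134 -0.0477] 0.0497
```

```bash
python3 - <<'E'
from h import *
from scipy.optimize import least_squares
vv,uu=np.mgrid[0:400,0:640]
def run(n,zb,c0,cols,up):
    z=load(n); d=z["d"]; P=pts(z,d,np.c_[uu.ravel(),vv.ravel()]).reshape(400,640,3)
    m=(d>0)&(np.hypot(P[...,0]-c0[0],P[...,1]-c0[1])<.036)&(P[...,2]>zb-.012)
    print(n,"lowest z",np.percentile(P[m][:,2],[.2,1]).round(4))
    E=[]
    for u in cols:
        r=np.where(m[:,u])[0]
        if len(r): E.append((u,(r.min()-.5) if up else (r.max()+.5)))
    W=cast(z,E,zb)[:,:2]
    f=lambda p:np.hypot(W[:,0]-p[0],W[:,1]-p[1])-.027
    s=least_squares(f,c0,loss="soft_l1",f_scale=.0005); print(n,"bottom centre",s.x.round(4),"rms",np.sqrt((f(s.x)**2).mean()).round(5), "free",fitcirc(W))
run("wristA",.1005,(.609,-.047),range(285,350),True)
run("sceneA",.1005,(.609,-.047),range(277,296),False)
# same method on right canister in hand (t=13)
run("wrist9",.0715,(.442,-.196),range(285,350),True)
# and standing canisters
run("w1",.004+.001,(.5295,.182),range(298,335),True)
E
```

```text
wristA lowest z [0.1019 0.109 ]
wristA bottom centre [ 0.6089 -0.0479] rms 0.00024 free (array([ 0.61033435, -0.04742426]), np.float64(0.025655389947670984))
sceneA lowest z [0.1014 0.1039]
sceneA bottom centre [ 0.6078 -0.0468] rms 0.00086 free (array([ 0.6068252 , -0.04723323]), np.float64(0.02803824254563625))
wrist9 lowest z [0.0735 0.0809]
wrist9 bottom centre [ 0.4414 -0.1965] rms 0.00018 free (array([ 0.44219707, -0.1962364 ]), np.float64(0.026233144673460034))
w1 lowest z [0.0013 0.002 ]
w1 bottom centre [0.539  0.1847] rms 0.00069 free (array([0.53149294, 0.1824893 ]), np.float64(0.03435267300383976))
```

Silhouette and depth fits agree: the canister's axis is at about (0.609,-0.0475), 4 mm short of the dish middle in x, and its underside is at about 0.101. I'll nudge it accordingly.

>>> step_arm:
  rows:
    - [[0,0,0],[0.5,0.5,1],1]
    - [[0,0,0],[1,1,2.5],1]
    - [[0,0,0],[1,1,3.5],1]
    - [[0,0,0],[1,1,3.5],1]
    - [[0,0,0],[1,1,3.5],1]
    - [[0,0,0],[1,1,3.5],1]
    - [[0,0,0],[1,1,3.5],1]
    - [[0,0,0],[1,1,3.5],1]

```text
time: 23.22
eef_pos: [0.6159, -0.0472, 0.121]
tcp_rot: [0.578, -0.408, 0.408, -0.578]
contact_force: [-0.7, 0.3, -7.3]
opening: 0.627
```

```bash
python3 chk.py B | grep -v "0.1[234]5"; python3 - <<'E'
from lid import *
from plant import ctrl
z=load("topB"); lidpad(z,z["im"],z["d"],(.442,-.1935))
z=load("top"); lidpad(z,z["im"],z["d"],(.442,-.1935))
print(ctrl.get_state()["dq"].round(3))
E
```

```text
t 23.22 tcp [ 0.6159 -0.0472  0.121 ] op 0.627 F [-0.73  0.26 -7.3 ] M [-0.02 -0.04 -0.04]
y axis [-1.e-04  0.e+00 -1.e+00] x axis [ 0.335 -0.942 -0.   ] z [ 0.942  0.335 -0.   ]
shift tool mm [-1.2  0.  -2.7]
level turn deg [ 0.  0. -0.]
scene z 0.095 36 [ 0.6127 -0.0465] 0.0262
scene z 0.105 65 [ 0.6127 -0.0468] 0.0265
scene z 0.115 58 [ 0.6128 -0.0466] 0.0262
wrist z 0.095 211 [ 0.613  -0.0484] 0.0267
wrist z 0.105 528 [ 0.613  -0.0484] 0.0269
wrist z 0.115 596 [ 0.6129 -0.0484] 0.0269
lid [ 0.4424 -0.1933] 0.0262 z 0.0736 tilt deg [-0.07 -0.33]
pad 49 [ 0.4408 -0.1931] 0.0391
lid [ 0.443 -0.194] 0.0263 z 0.0735 tilt deg [ 0.27 -0.  ]
pad 47 [ 0.4407 -0.193 ] 0.0391
[ 0.001  0.    -0.002 -0.001  0.001 -0.001]
```

View pics/top_B.png

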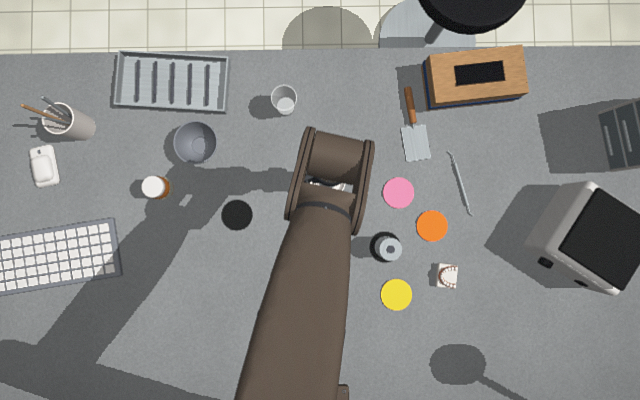

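The canister's axis is at (0.613,-0.0475) over the dish at (0.6135,-0.0475), level and still. The top view shows the right canister at (388,248) on its black pad and nothing else moved. Handing in.

```bash
python3 -c "
from plant import ctrl
print(ctrl.sign_off()); s=ctrl.get_state(); print(s['time'],s['eef_pos'],s['contact_force'])"
```

```text
the job is handed in; nothing more can be done
None
the job is handed in; nothing more can be done
```

The left canister is the heavier one. I handed in at about 23 s with it held upright and still above the middle of the dish.

- **Weighing:** I lifted the left canister about 70 mm, read about 6.8 N (0.7 kg), and stood it back on its pad. I then lifted the right one, which read about 1.9 N (0.2 kg), and stood it back and let it go. Then I picked the left one up again for the dish.
- **Held canister:** Its axis measured about (0.613, -0.0475) m against the dish at about (0.6135, -0.0475) m. The underside is about 100 mm above the counter, the tool is level and joint speeds are near zero.
- **Lighter canister:** It stands upright within about 1–2 mm of the middle of its pad, a slightly smaller offset than before I lifted it.
- **Everything else:** In the last top view nothing else in sight had moved. The arm hid the lower cast there, but the scene view just before the final 4 mm nudge showed it in place.

Two checks disagreed slightly:
- **Position in the gripper:** The cameras put the held canister about 3 mm behind the tool point, while the grasp pose implied about 1 mm. I followed the cameras and moved the tool about 4 mm.
- **Dish centre:** The views differed by 1–2 mm.

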